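# Key the burr carrier into the coffee grinder

## Task

The coffee grinder's round aluminium burr carrier is lying proud in its collar because its notch is not over the red locating pin. Push one of its black finger lugs round with the fingertips, either way, until the notch meets the pin, then press the carrier straight down until it is fully seated, and let go. Do not grip or lift the carrier, and leave the hopper, the steel cup and the brush where they are.

Things in the scene. Friction and masses are not known exactly. Their poses are not given: they have to be found in the camera images.
- grinder: dark compact coffee grinder with its hopper off, fixed to the counter, about 210 x 170 mm and 170 mm high; origin at the counter under the centre of the round carrier, z up, its front (cup bay, dial) towards its own -x. On top is a dark steel collar, 61 mm inner and 72 mm outer radius, its top 189 mm above the counter, centred on the origin's vertical axis. The carrier lies in that collar and turns about that axis.
- pin (a point): centre of the top of the red locating pin inside the collar, 54.5 mm from the carrier's axis and 183.5 mm above the counter; the pin is 7 mm wide and stands under the carrier's rim while the notch is elsewhere. Its red head, 9 mm wide, always shows in the collar (60 to 73 mm from the axis, top 191 mm above the counter).
- notch (a point): centre of the rim notch, at the level of the carrier's flat top, 54.5 mm from the axis. The notch is 15 mm wide and open outward; a red line on the carrier's top points to it. The carrier is 58 mm in radius and 12 mm thick; its flat top is 196 mm above the counter at the start and 189 mm, flush with the collar, when seated. It can only sink when the notch is over the pin to within about 4 mm either way; elsewhere pressing moves it only 1 to 3 mm.
- hub (a point): centre of the top of the low brass hub (32 mm diameter, 2 mm above the carrier's flat top) on the carrier's axis: a good place to press; pressing anywhere on the carrier works, it does not tilt. Its z axis is up and the x axis points to the notch.
- lug_a (a point): centre of the top of a black upright finger lug on the carrier: a round post of 14 mm diameter, 28 mm high above the flat top, 44 mm from the axis, a quarter turn counter-clockwise (seen from above) from the notch. The top is at 224 mm above the counter at the start.
- lug_b (a point): the same for the second lug, a quarter turn clockwise from the notch, opposite lug_a.
- turning (a joint): angle of the carrier in the grinder, rad, growing counter-clockwise seen from above; 0 (or a whole turn, 6.283) means the notch is over the pin. From any start it can be turned a full turn either way, against about 0.09 N m of friction (some 2 to 3 N at a lug), and stays where it is left.
- seating (a joint): how far the carrier is pressed down, m: 0 at the start, 0.007 fully seated against the stop, negative if lifted. A seal holds it at any height; with the notch over the pin a downward push of about 3 to 6 N sinks it, and it stays down.
- hopper: loose brown bean hopper standing on the counter, 128 mm diameter at the top, 120 mm high; origin at the centre of its underside. Leave it.
- dosing_cup: loose open steel cup, 64 mm diameter, 75 mm high; origin at the centre of its underside. Leave it.
- brush: loose cleaning brush with a wooden handle lying along its x axis, origin at the underside near its middle, under 40 mm high. Leave it.

How it is judged:
By the outcome, as a careful person would: the job done as asked, in the order asked, and still so for the second after the job is handed in, with the robot touching nothing.
It also fails if it takes over 48 s, if anything falls off the work surface, if the arm or the gripper's body presses on something with over 40 N, if the wrist force passes 120 N, or if a joint passes its speed limit or range.

## Robot

A 6-joint arm with a two-finger parallel gripper is mounted at the origin on the work surface. World frame = base frame: x ahead of the robot, y to its left, z up, the work surface at z = 0. Lengths are in m, angles in degrees, forces in N, time in s.
With the tool pointing down it reaches from about 0.4 to 0.825 m from the base axis. Payload 7 kg.
Tool frame: the origin (TCP) lies midway between the tips of the shut fingers; the grasp point (between the pads) lies 19 mm behind it (r.hold_point_z is the distance from the TCP to the grasp point, in m); y points along the fingers, z is the direction in which the jaws open and shut, and the axes are right-handed (so a half turn about y gives the same grasp; the last joint's range is limited). The gripper opens to 88 mm and grips with 3 to 60 N. Pads are 19 mm wide; open, the fingers measure 130 mm over their backs; the gripper's body (78 mm by 193 mm) begins 47 mm behind the grasp point.
Start: joints at [-49.326, 20.546, 0.682, 0, -70.136, -16.507], TCP at [0.276, -0.616, 0.201] pointing down, gripper open.
Joint ranges: [-176.03, 176.03], [-82.01, 121.73], [-58.28, 71.71], [-173.87, 95.51], [-174.79, -0.11], [-173.66, 173.66]. Speed limits (degrees/s): [136.94, 136.94, 172.46, 180, 180, 180].

## Interface

Orientations are given as [roll, pitch, yaw] about the fixed x, y, z axes, in that order (R = Rz(yaw) Ry(pitch) Rx(roll)).
In Python, from plant import r, imaging gives the robot as it stands.
- The arm moves only by the tool drive_tool, never from a script. Its argument "deltas" is a list of rows, each a list of 6 numbers: the shift along the world's x, y, z in cm, then the turn, a rotation vector about the world's x, y, z in rad. In form: [[tx, ty, tz, rx, ry, rz], ...]. A call has exactly 8 rows; each row is the pose to reach, as a shift and turn from the pose commanded when the call began; what a row does not reach only later rows make up. A row lasts 1/12 s, in which the tool goes at most 41.7 mm and 7.16 degrees, less where a joint would pass 70% of its speed; a pose out of reach is approached as far as the arm can. A call with a gripper value outside its range is refused whole. "claw" is the opening, from 0 (shut) to 1 (fully open), set as the call begins (left out, the last holds). The fingers move at their own pace and stop on an object; "squeeze" is the grip in N (left out, the last holds). Time passes only in rows, so rows that repeat a pose let the fingers close, or fill a call up. It gives the time, the measured TCP pose, the force and the opening at its end, in the units of the state.
- r.get_state(): the state, without advancing time (a new reading comes with each control period).
- imaging.capture(name): name is "scene" or "top" or "wrist"; returns the picture (420x560x3 uint8, red, green, blue); there is no depth.
- imaging.get_calibration(name): a dict with "mtx" (3x3 intrinsics, pixels), "k1" (the pictures are not rectified: a ray, as slopes to the right and down, at radius r is drawn at 1 + k1 r^2 times it, then the intrinsics apply), "R" (3x3) and "t" (3): a world point X has camera coordinates R X + t; the wrist camera has in their place "T_tool_cam" (4x4, takes a point from camera to tool coordinates, whose origin is the TCP and whose axes are the tool frame's). Camera axes: x right, y down, z forward; pixel columns grow to the right and rows downward; lengths in m; the calibration is good to about 2 mm. A picture is of the moment at which its call begins: read the wrist's pose just before it. get_calibration takes no time and is no camera call.
- r.close_job(): hands the job in, once; it reports no verdict.
Trained networks look in the newest picture that a camera, given by its name, has taken for a name from the list of things; names that differ only in an ending like _2 or _b are one class to them, and where a whole thing is asked for, a point or a joint stands for the part that bears it (a point fixed in the world has none). Each returns a list of dicts, best first, with "score" (0 to 1); they miss things now and then, are a little off and sometimes report something else, mostly with a low value. They report only what shows in the picture. A call takes as long as a camera call.
- imaging.search_frame(camera, label): "bbox" ([left, top, right, bottom] in pixels, round what is visible of it).
- imaging.outline_of(camera, label): "region" (420x560 bool, what is visible of it) and "bbox" ([left, top, right, bottom] in pixels, round what is visible of it).
- imaging.landmark_of(camera, label): "position" ([column, row] in pixels: a listed point, or the origin of a listed thing).
The state is a dict: "time_s": time; "joints": joint angles; "qd": joint speeds; "joint_torque": joint torques, N m; "tcp_pos": TCP position; "eef_rot": TCP orientation; "contact_force": force on the tool from outside, world axes, zero at the start; "moment": the same for the moment, N m; "gripper_width": finger opening in m.
Only numpy, scipy, OpenCV 4.12 (cv2) and the standard library are available. Lean on these libraries where they do the work, as an engineer would, in place of code of your own. Each camera call takes 0.05 s, during which the arm holds its last target.

## Working session

There is one attempt and no reset: what is moved stays moved. The work goes in short steps, Python scripts to look and compute and a tool call to move; the robot and the scene stay as the last step left them, time stands still between calls to the robot, and variables do not carry over. Pictures are saved under pics/ and viewed, and the job is handed in when it is done.

Besides the shell and the picture viewer there is one more tool, called after "Request:" as a command line: name --pt "numbers of a row" for each row, then --argument value for the rest. drive_tool: Moves the arm, as the interface text tells. Its arguments: {"type":"object","properties":{"deltas":{"type":"array"},"claw":{"type":"number"},"squeeze":{"type":"number"}},"required":["deltas"]}

```bash
ls; mkdir -p pics
python3 - <<'E'
from plant import r, imaging
import cv2
print(r.get_state())
for n in ["scene","top"]:
    im=imaging.capture(n); cv2.imwrite(f"pics/{n}0.png",im[:,:,::-1])
    c=imaging.get_calibration(n); print(n,c)
    for l in ["pin","notch","hub","lug_a","grinder","hopper","dosing_cup","brush"]:
        try: print(l,[(round(d['score'],2),[round(float(v)) for v in d['position']]) for d in imaging.landmark_of(n,l)][:3])
        except Exception as e: print(l,e)
print(imaging.get_calibration("wrist"), r.hold_point_z, r.get_state()['time_s'])
E
```

```text
pics
{'time_s': 0.0, 'joints': array([-4.93265189e+01,  2.05912003e+01,  6.31538147e-01, -2.08254071e-02,
       -7.01383642e+01, -1.65080555e+01]), 'qd': array([-0.03470784,  0.03652475, -0.04065658, -0.04400426,  0.06575951,
        0.10961103]), 'joint_torque': array([-1.19537628e-03, -5.82718670e+01,  2.93055439e+01,  6.99739069e+00,
        6.70002846e-03, -2.31056301e-04]), 'tcp_pos': array([ 0.27606927, -0.61533462,  0.19960621]), 'eef_rot': array([-8.99004511e+01,  9.08690120e-03,  2.41583413e+01]), 'contact_force': array([0.00354586, 0.48628382, 1.05975014]), 'moment': array([-0.02042554,  0.04960023, -0.00465088]), 'gripper_width': 0.08788576226834151}
scene {'mtx': array([[492.59072327,   0.        , 283.85370116],
       [  0.        , 492.59072327, 206.57890482],
       [  0.        ,   0.        ,   1.        ]]), 'k1': -0.09530736275597933, 'R': array([[-0.29886647,  0.95413666, -0.01737992],
       [ 0.75703403,  0.22596047, -0.61305901],
       [-0.5810149 , -0.19637998, -0.78984593]]), 't': array([ 0.17868165, -0.32963122,  1.66116175])}
pin [(0.56, [329, 196])]
not
[... 726 characters left out ...]
12]), (0.57, [243, 214]), (0.43, [392, 226])]
grinder []
hopper [(0.66, [154, 244])]
dosing_cup [(0.7, [389, 226])]
brush [(0.79, [188, 237])]
{'mtx': array([[319.74462023,   0.        , 283.49763487],
       [  0.        , 319.74462023, 213.59152985],
       [  0.        ,   0.        ,   1.        ]]), 'k1': -0.01126413579968168, 'T_tool_cam': array([[ 5.23620605e-04,  9.63788994e-01,  2.66665523e-01,
        -7.18826577e-02],
       [ 7.94545920e-04, -2.66665877e-01,  9.63788711e-01,
        -1.84482496e-01],
       [ 9.99999547e-01, -2.92781624e-04, -9.05406360e-04,
         4.80757295e-04],
       [ 0.00000000e+00,  0.00000000e+00,  0.00000000e+00,
         1.00000000e+00]])} 0.0188 0.9
```

```bash
cat > h.py <<'E'
import numpy as np, cv2
from plant import r, imaging
from scipy.spatial.transform import Rotation as Ro
def cam(n):
    c=imaging.get_calibration(n)
    if 'R' in c: return c['mtx'],c['k1'],np.array(c['R']),np.array(c['t'])
    s=r.get_state(); Rt=Ro.from_euler('xyz',s['eef_rot'],degrees=True).as_matrix()
    T=np.eye(4);T[:3,:3]=Rt;T[:3,3]=s['tcp_pos'];W=np.linalg.inv(T@c['T_tool_cam'])
    return c['mtx'],c['k1'],W[:3,:3],W[:3,3]
def proj(C,X):
    m,k,R,t=C; D=np.array([k,0,0,0,0.])
    return cv2.projectPoints(np.atleast_2d(np.array(X,float)),cv2.Rodrigues(R)[0],t,m,D)[0][:,0]
def atz(C,px,z):
    m,k,R,t=C
    u=cv2.undistortPoints(np.array([[px]],float),m,np.array([k,0,0,0,0.]))[0,0]
    d=R.T@np.array([u[0],u[1],1]); o=-R.T@t
    return o+d*(z-o[2])/d[2]
E
python3 - <<'E'
from h import *
im0=cv2.imread("pics/top0.png");im1=cv2.imread("pics/scene0.png")
a=cv2.resize(im0[150:270,180:340],(800,600),interpolation=cv2.INTER_CUBIC);cv2.imwrite("pics/topz.png",a)
a=cv2.resize(im1[140:260,230:390],(800,600),interpolation=cv2.INTER_CUBIC);cv2.imwrite("pics/scenez.png",a)
S=cam("scene");T=cam("top")
for n,px,z in [("notch",(298,210),.196),("hub",(304,194),.198),("lugs",(320,192),.224),("lug2",(289,181),.224),("pin",(329,196),.1835)]: print("S",n,atz(S,px,z).round(4))
for n,px,z in [("notch",(260,191),.196),("hub",(258,212),.198),("lugs",(278,212),.224),("lug2",(243,214),.224),("hopper",(154,244),0),("cup",(389,226),0),("brush",(188,237),0)]: print("T",n,atz(T,px,z).round(4))
E
```

```text
S notch [0.5937 0.037  0.196 ]
S hub [0.5447 0.0376 0.198 ]
S lugs [0.5488 0.0772 0.224 ]
S lug2 [ 0.537  -0.0021  0.224 ]
S pin [0.5219 0.0944 0.1835]
T notch [0.6082 0.04   0.196 ]
T hub [0.5446 0.0466 0.198 ]
T lugs [ 0.5417 -0.0134  0.224 ]
T lug2 [0.5371 0.0898 0.224 ]
T hopper [0.4568 0.4082 0.    ]
T cup [ 0.5078 -0.3895  0.    ]
T brush [0.4792 0.2923 0.    ]
```

View pics/scene0.png

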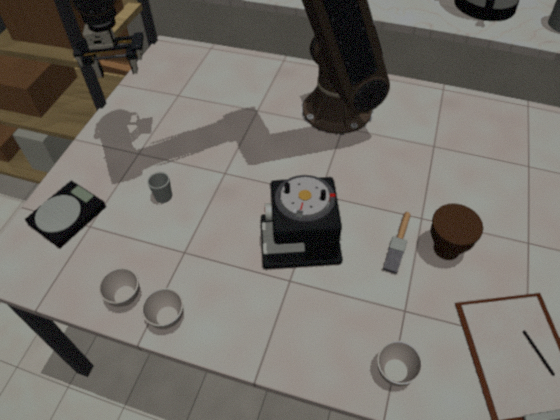

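View pics/topz.png

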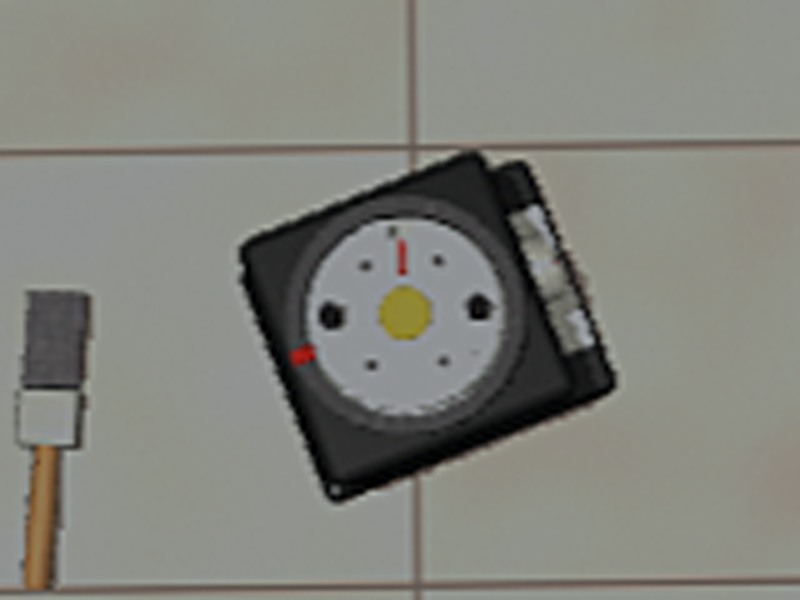

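View pics/scenez.png

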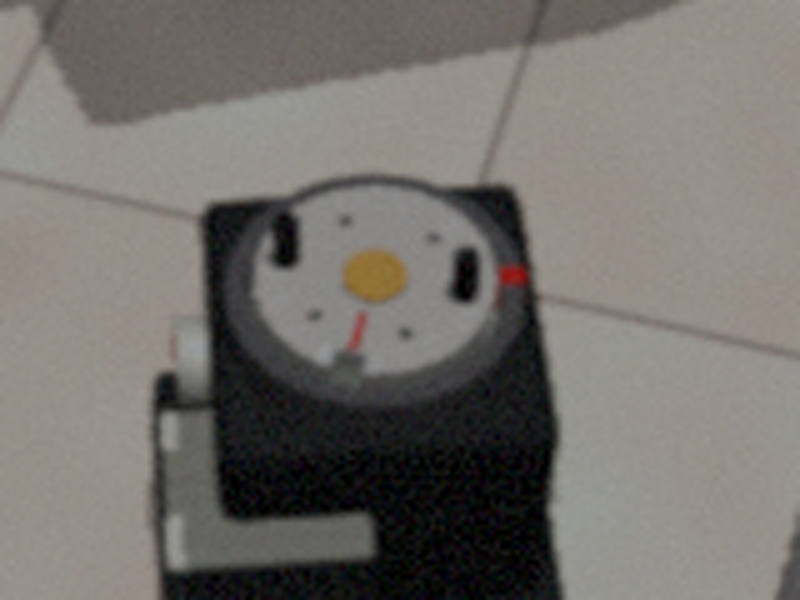

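View pics/top0.png

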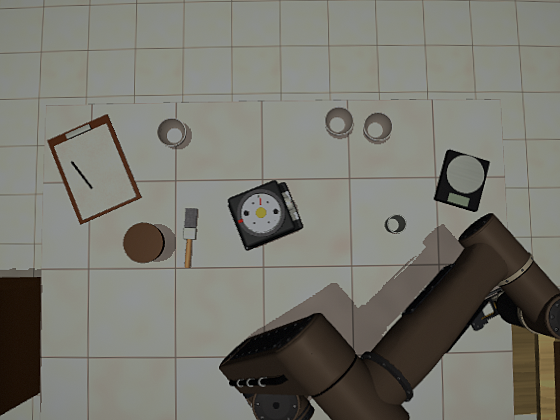

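The top view shows the hub at about (261, 212) px. The notch line points up, towards +x, and the red pin head is at about (240, 221) px. The carrier therefore needs roughly +112° CCW. I'll raise the arm and move it over with the fingers shut, then take a close wrist view.

Request:
drive_tool --pt "0 1 3 0 0 0" --pt "1 3 6 0 0 0" --pt "2 6 9 0 0 -0.05" --pt "4 9 12 0 0 -0.1" --pt "6 12 14 0 0 -0.15" --pt "8 16 14 0 0 -0.2" --pt "10 20 14 0 0 -0.25" --pt "12 24 14 0 0 -0.3" --claw 0

```text
time_s: 1.57
tcp_pos: [0.3902, -0.3875, 0.3413]
eef_rot: [-90.0, -0.1, 6.8]
contact_force: [1.2, -0.5, 0.4]
gripper_width: 0.0397
```

Request:
drive_tool --pt "2 4 0 0 0 -0.04" --pt "4 8 0 0 0 -0.08" --pt "6 12 0 0 0 -0.12" --pt "7.5 15.5 0 0 0 -0.12" --pt "9.5 19 0 0 0 -0.12" --pt "11 22.5 0 0 0 -0.12" --pt "13 26 0 0 0 -0.12" --pt "15 30 0 0 0 -0.12"

```text
time_s: 2.23
tcp_pos: [0.5388, -0.0899, 0.3411]
eef_rot: [-90.0, -0.1, 0.1]
contact_force: [0.4, -0.7, -0.1]
gripper_width: 0.0004
```

Request:
drive_tool --pt "1.5 3.5 0 0 0 0" --pt "3 7 0 0 0 0" --pt "4.4 10 0 0 0 0" --pt "4.4 12 0 0 0 0" --pt "4.4 12 0 0 0 0" --pt "4.4 12 0 0 0 0" --pt "4.4 12 0 0 0 0" --pt "4.4 12 0 0 0 0"

```text
time_s: 2.9
tcp_pos: [0.5821, 0.0273, 0.3408]
eef_rot: [-90.0, -0.0, 0.1]
contact_force: [0.4, -0.8, 0.1]
gripper_width: 0.0006
```

Run:
```python
from h import *
C=cam("wrist");s=r.get_state();print(s['time_s'],s['tcp_pos'],s['eef_rot'],s['contact_force'])
im=imaging.capture("wrist");cv2.imwrite("pics/w1.png",im[:,:,::-1])
Z={"pin":.1835,"notch":.196,"hub":.198,"lug_a":.224}
for l in Z:
    for d in imaging.landmark_of("wrist",l): print(l,round(d['score'],2),np.round(d['position'],1),atz(C,d['position'],Z[l]).round(4))
```

```text
2.9 [0.58212966 0.02730474 0.34083596] [-8.99993081e+01 -2.35147906e-02  5.90339147e-02] [ 0.41476917 -0.83030165  0.06940938]
pin 0.51 [342.6 138.6] [0.5237 0.089  0.1835]
notch 0.56 [295.9 205.9] [0.5929 0.0406 0.196 ]
lug_a 0.81 [344.7 162.1] [0.5435 0.0847 0.224 ]
lug_a 0.77 [250.2 167.3] [ 0.5484 -0.0039  0.224 ]
```

View pics/w1.png

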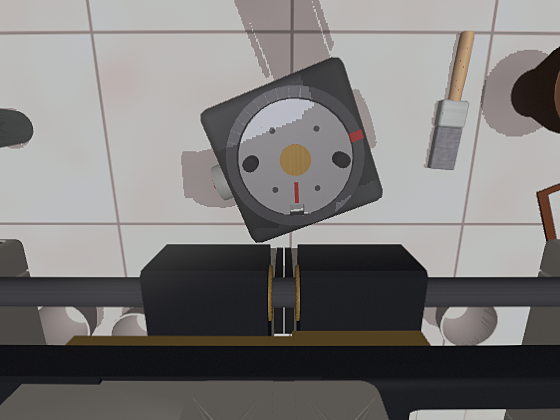

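Run:
```python
from h import *
C=cam("wrist");p=r.get_state()['tcp_pos']
for dz in (0,.019,.066):
  for dy in (-.021,0,.021): print(dz,dy,proj(C,[p[0],p[1]+dy,p[2]+dz])[0].round(), proj(C,[p[0]-.0095,p[1]+dy,p[2]+dz])[0].round())
S=cam("scene");T=cam("top")
# centre estimate by hub outlines & red
for n in ("wrist","top","scene"):
    c=cam(n); im=imaging.capture(n)
    if n!="wrist": cv2.imwrite(f"pics/{n}1.png",im[:,:,::-1])
    hsv=cv2.cvtColor(im,cv2.COLOR_RGB2HSV)
    h0=proj(c,[.545,.041,.198])[0]
    yy,xx=np.mgrid[:420,:560]; near=np.hypot(xx-h0[0],yy-h0[1])<(90 if n=="wrist" else 45)
    red=((hsv[...,0]<8)|(hsv[...,0]>172))&(hsv[...,1]>130)&(hsv[...,2]>60)&near
    yel=(hsv[...,0]>13)&(hsv[...,0]<32)&(hsv[...,1]>100)&near
    for nm,m,z in (("red",red,.196),("yel",yel,.198)):
        k,l,st,ce=cv2.connectedComponentsWithStats(m.astype(np.uint8))
        for i in range(1,k):
            if st[i,4]>=6: print(n,nm,st[i],ce[i].round(1),atz(c,ce[i],z).round(4),atz(c,ce[i],.191).round(4))
```

```text
0 -0.021 [249. 246.] [249. 232.]
0 0 [283. 246.] [283. 232.]
0 0.021 [317. 246.] [318. 232.]
0.019 -0.021 [245. 259.] [245. 243.]
0.019 0 [283. 259.] [283. 243.]
0.019 0.021 [321. 259.] [321. 243.]
0.066 -0.021 [233. 304.] [232. 284.]
0.066 0 [283. 304.] [283. 284.]
0.066 0.021 [333. 304.] [334. 284.]
wrist red [349 130  14  12 109] [355.7 135.2] [0.5199 0.0998 0.196 ] [0.5201 0.1009 0.191 ]
wrist red [294 182   5  21  68] [296.  192.2] [0.5781 0.0406 0.196 ] [0.5792 0.0408 0.191 ]
wrist yel [280 144  31  32 767] [294.9 159.5] [0.5439 0.0391 0.198 ] [0.5446 0.0394 0.191 ]
top red [238 219   5   4  16] [240.  220.5] [0.5198 0.1009 0.196 ] [0.5202 0.1013 0.191 ]
top yel [269 182   9   9  25] [272.8 186.3] [0.6218 0.0013 0.198 ] [0.6227 0.0013 0.191 ]
top yel [263 190   5   6  10] [265.  192.1] [0.6044 0.0249 0.198 ] [0.6053 0.0251 0.191 ]
top yel [255 194   5   3   6] [257. 195.] [0.5959 0.0491 0.198 ] [0.5968 0.0494 0.191 ]
top yel [238 199   3   3   6] [239.3 200.3] [0.5805 0.1024 0.198 ] [0.5812 0.1029 0.191 ]
top yel [246 198   3   5   7] [247.4 199.6] [0.5825 0.078  0.198 ] [0.5832 0.0784 0.191 ]
top yel [232 202   5   3   6] [233.8 202.8] [0.5732 0.119  0.198 ] [0.5739 0.1196 0.191 ]
top yel [224 204   5   4   9] [225.7 205.3] [0.5659 0.1436 0.198 ] [0.5666 0.1443 0.191 ]
top yel [256 207  10  11  86] [260.5 212.3] [0.5436 0.039  0.198 ] [0.5442 0.0392 0.191 ]
scene red [330 193   6   5  21] [332.  194.7] [0.5261 0.102  0.196 ] [0.522  0.1013 0.191 ]
scene yel [299 190  12  10  98] [304.5 194.7] [0.5463 0.0393 0.198 ] [0.5408 0.0379 0.191 ]
```

Run:
```python
import cv2
a=cv2.imread("pics/w1.png")[220:420,130:440];cv2.imwrite("pics/w1z.png",cv2.convertScaleAbs(cv2.resize(a,(800,516),interpolation=cv2.INTER_CUBIC),alpha=1.8,beta=20))
a=cv2.imread("pics/scene1.png")[60:240,200:440];cv2.imwrite("pics/s1z.png",cv2.convertScaleAbs(cv2.resize(a,(800,600),interpolation=cv2.INTER_CUBIC),alpha=1.8,beta=20))
```

```text
(no output)
```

View pics/w1z.png

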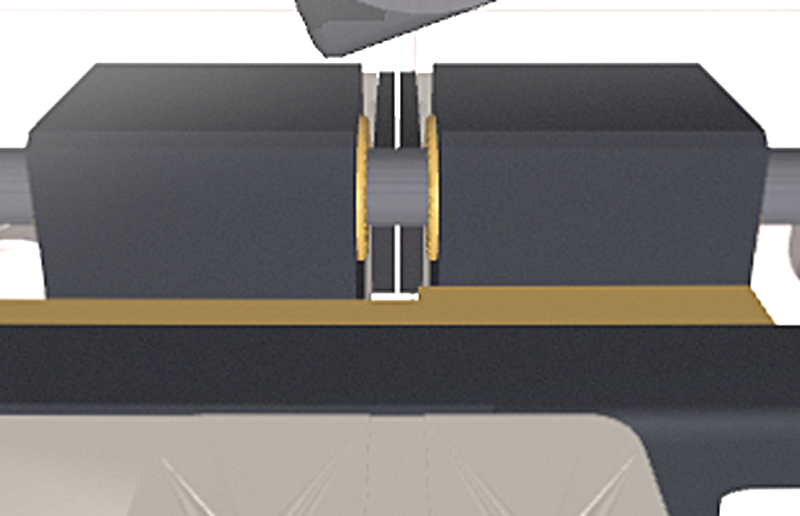

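View pics/s1z.png

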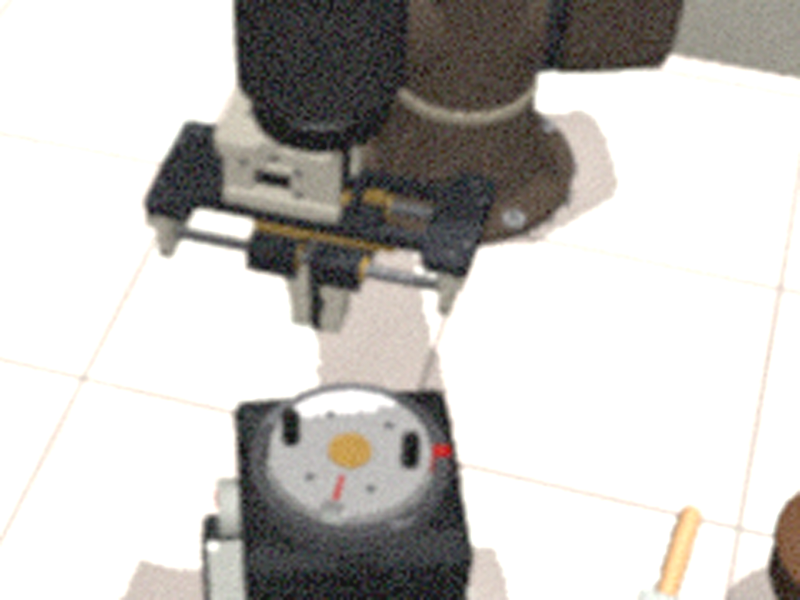

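Request:
drive_tool --pt "-0.6 2.8 0 0 0 0" --pt "-1.2 5.6 0 0 0 0" --pt "-1.2 5.6 -3 0 0 0" --pt "-1.2 5.6 -6 0 0 0" --pt "-1.2 5.6 -9 0 0 0" --pt "-1.2 5.6 -11.5 0 0 0" --pt "-1.2 5.6 -13 0 0 0" --pt "-1.2 5.6 -13.3 0 0 0"

```text
time_s: 3.97
tcp_pos: [0.5685, 0.0836, 0.2042]
eef_rot: [-90.1, 0.3, 0.1]
contact_force: [-0.5, 0.1, -0.3]
gripper_width: 0.0003
```

Run:
```python
from h import *
s=r.get_state();print(s['time_s'],s['tcp_pos'],s['eef_rot'],s['contact_force'])
c=cam("scene")
im=imaging.capture("scene")[:,:,::-1];cv2.imwrite("pics/s2.png",cv2.convertScaleAbs(cv2.resize(im[100:250,220:400],(720,600),interpolation=cv2.INTER_CUBIC),alpha=1.6,beta=20))
im=imaging.capture("wrist")[:,:,::-1];cv2.imwrite("pics/w2.png",im)
C=np.array([.5445,.0395])
p0=s['tcp_pos'][:2]
for k in range(-2,24):
    d=5*k; a=np.radians(91.6+d)
    q=C+np.array([[np.cos(a),-np.sin(a)],[np.sin(a),np.cos(a)]])@[.044,-.0165]
    print(d,((q-p0)*100).round(2),round(np.radians(d),3))
```

```text
3.9667 [0.56850833 0.08359889 0.20420483] [-9.00917689e+01  2.82262990e-01  8.41931891e-02] [-0.46577581  0.07024185 -0.34265306]
-10 [-0.13 -0.3 ] -0.175
-5 [-0.49 -0.12] -0.087
0 [-0.87  0.03] 0.0
5 [-1.27  0.15] 0.087
10 [-1.67  0.23] 0.175
15 [-2.08  0.28] 0.262
20 [-2.49  0.29] 0.349
25 [-2.9   0.26] 0.436
30 [-3.3  0.2] 0.524
35 [-3.7   0.11] 0.611
40 [-4.09 -0.02] 0.698
45 [-4.46 -0.19] 0.785
50 [-4.82 -0.38] 0.873
55 [-5.17 -0.61] 0.96
60 [-5.49 -0.87] 1.047
65 [-5.78 -1.15] 1.134
70 [-6.06 -1.46] 1.222
75 [-6.3  -1.79] 1.309
80 [-6.51 -2.13] 1.396
85 [-6.7 -2.5] 1.484
90 [-6.85 -2.88] 1.571
95 [-6.96 -3.28] 1.658
100 [-7.04 -3.68] 1.745
105 [-7.09 -4.09] 1.833
110 [-7.1 -4.5] 1.92
115 [-7.07 -4.9 ] 2.007
```

View pics/s2.png

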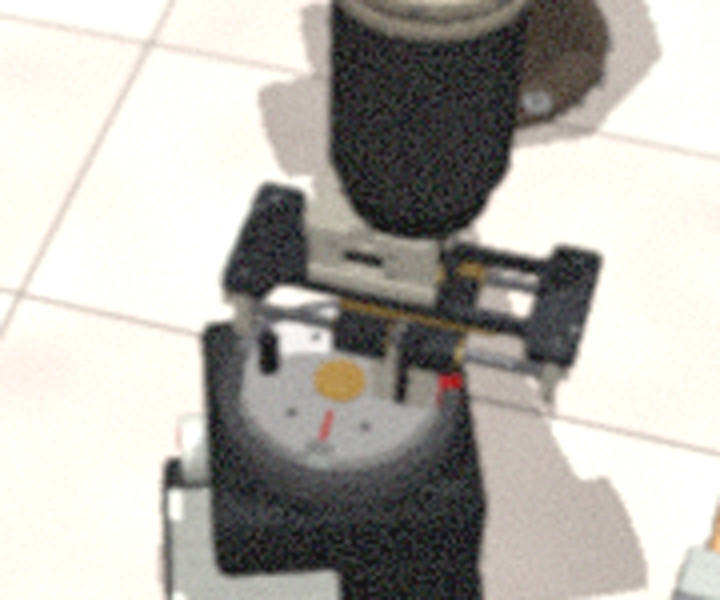

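View pics/w2.png

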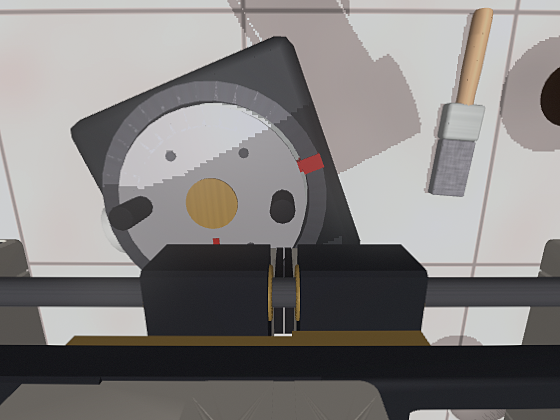

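The fingers are shut beside lug_a, at about (282, 207) px in the wrist view, on its clockwise side with roughly a 9 mm gap. I'll push it CCW along the arc.

Request:
drive_tool --pt "-0.6 0 0 0 0 0" --pt "-0.9 0 0 0 0 0" --pt "-1.3 0.15 0 0 0 0.09" --pt "-1.7 0.25 0 0 0 0.175" --pt "-2.1 0.3 0 0 0 0.26" --pt "-2.5 0.3 0 0 0 0.35" --pt "-2.9 0.25 0 0 0 0.435" --pt "-3.3 0.2 0 0 0 0.525"

```text
time_s: 4.73
tcp_pos: [0.5373, 0.0864, 0.209]
eef_rot: [-90.0, -0.1, 30.4]
contact_force: [-0.4, -0.8, -0.5]
gripper_width: 0.0005
```

Run:
```python
from h import *
s=r.get_state();print(s['time_s'],s['tcp_pos'],s['eef_rot'],s['contact_force'])
im=imaging.capture("scene")[:,:,::-1];cv2.imwrite("pics/s3.png",cv2.convertScaleAbs(cv2.resize(im[100:250,220:400],(720,600),interpolation=cv2.INTER_CUBIC),alpha=1.6,beta=20))
im=imaging.capture("wrist")[:,:,::-1];cv2.imwrite("pics/w3.png",im)
```

```text
4.7333 [0.53734422 0.08636946 0.20903705] [-90.00891027  -0.14006266  30.43277357] [-0.42170151 -0.78596218 -0.51620785]
```

View pics/s3.png

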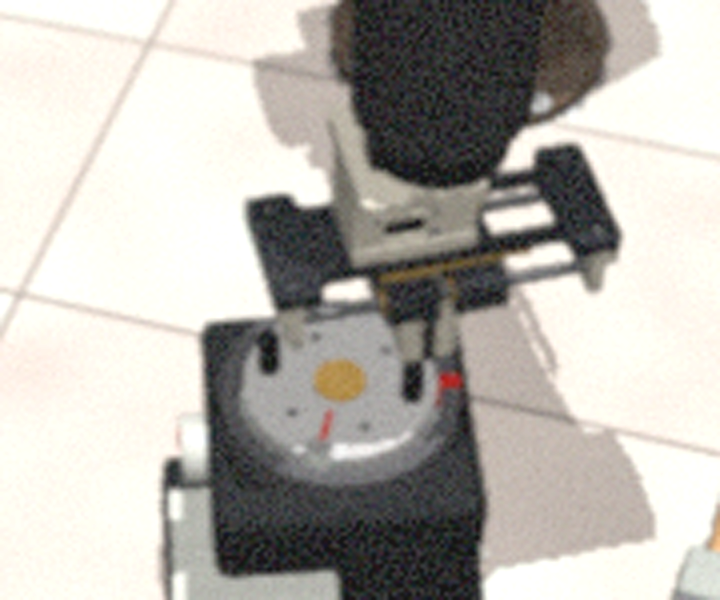

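View pics/w3.png

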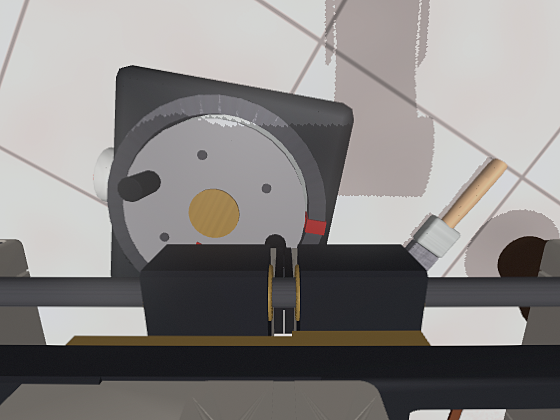

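Run:
```python
from h import *
s=r.get_state();p=s['tcp_pos'];c=cam("scene");w=cam("wrist")
z=lambda q:((q-[220,100])*4).round()
R=Ro.from_euler('xyz',s['eef_rot'],degrees=True).as_matrix()
for dx in(-.0095,.0095):
  for dz in (-.021,.021): print("tip",dx,dz,z(proj(c,p+R@[dx,0,dz])[0]))
print("tcp",z(proj(c,p)[0]))
for a in (91.6,):
  q=[.5445+.044*np.cos(np.radians(a)),.0395+.044*np.sin(np.radians(a))]
  for h in (.196,.224): print("lug_a",h,z(proj(c,q+[h])[0]),proj(w,q+[h])[0].round())
im=cv2.imread("pics/s3.png");cv2.imwrite("pics/s3z.png",cv2.resize(im[250:480,200:500],(800,600),interpolation=cv2.INTER_CUBIC))
for n in("wrist","scene","top"):
  imaging.capture(n);C=cam(n)
  for l,h in(("lug_a",.224),("notch",.196),("hub",.198)):
    for d in imaging.landmark_of(n,l): print(n,l,round(d['score'],2),np.round(d['position']),atz(C,d['position'],h).round(4))
```

```text
tip -0.0095 -0.021 [380. 367.]
tip -0.0095 0.021 [448. 355.]
tip 0.0095 -0.021 [389. 392.]
tip 0.0095 0.021 [457. 379.]
tcp [419. 373.]
lug_a 0.196 [411. 393.] [275. 244.]
lug_a 0.224 [413. 363.] [273. 262.]
wrist lug_a 0.65 [272. 265.] [0.5457 0.084  0.224 ]
wrist lug_a 0.58 [130. 192.] [ 0.5465 -0.0037  0.224 ]
wrist lug_a 0.36 [296. 219.] [0.5149 0.0817 0.224 ]
wrist hub 0.9 [212. 210.] [0.5428 0.0376 0.198 ]
scene lug_a 0.6 [325. 188.] [0.5329 0.0845 0.224 ]
scene lug_a 0.6 [286. 183.] [ 0.546  -0.0061  0.224 ]
scene notch 0.71 [297. 213.] [0.6025 0.0372 0.196 ]
scene notch 0.56 [304. 243.] [0.6785 0.0766 0.196 ]
scene hub 0.57 [304. 195.] [0.5487 0.0395 0.198 ]
top lug_a 0.76 [245. 215.] [0.5352 0.0842 0.224 ]
top lug_a 0.71 [280. 214.] [ 0.5369 -0.0178  0.224 ]
top notch 0.61 [391. 227.] [ 0.4942 -0.3531  0.196 ]
top hub 0.8 [256. 212.] [0.5459 0.0514 0.198 ]
```

View pics/s3z.png

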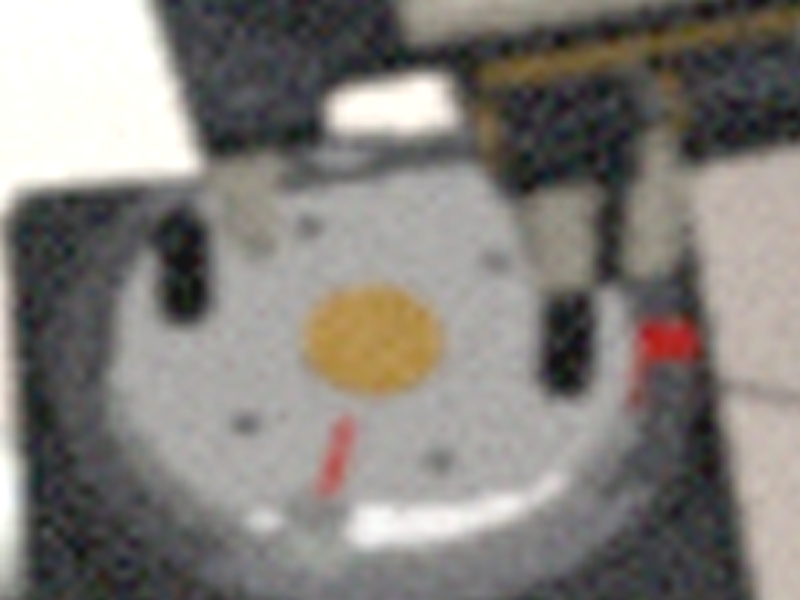

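Run:
```python
from h import *
c=cam("scene")
z=lambda q:((q-[220,100])*4).round()
for p,yaw in(([.5685,.0836,.2042],0),([.5373,.0864,.209],30.4)):
  R=Ro.from_euler('xyz',[-90,0,yaw],degrees=True).as_matrix();p=np.array(p)
  for dx in(-.0095,.0095):
    for dz in (-.021,.021): print("tip",dx,dz,z(proj(c,p+R@[dx,0,dz])[0]), "up66",z(proj(c,p+R@[dx,-.066,dz])[0]))
im=cv2.imread("pics/s2.png");cv2.imwrite("pics/s2z.png",cv2.resize(im[250:480,200:500],(800,600),interpolation=cv2.INTER_CUBIC))
s=r.get_state();print(s['time_s'],s['joints'],s['tcp_pos'],s['contact_force'],s['gripper_width'])
im=imaging.capture("scene")[:,:,::-1];cv2.imwrite("pics/s4.png",cv2.convertScaleAbs(cv2.resize(im[160:220,270:350],(800,600),interpolation=cv2.INTER_CUBIC),alpha=1.6,beta=20))
```

```text
tip -0.0095 -0.021 [370. 397.] up66 [374. 324.]
tip -0.0095 0.021 [439. 413.] up66 [446. 340.]
tip 0.0095 -0.021 [362. 421.] up66 [365. 348.]
tip 0.0095 0.021 [431. 437.] up66 [438. 365.]
tip -0.0095 -0.021 [380. 368.] up66 [384. 294.]
tip -0.0095 0.021 [448. 355.] up66 [455. 281.]
tip 0.0095 -0.021 [389. 392.] up66 [393. 318.]
tip 0.0095 0.021 [458. 379.] up66 [465. 305.]
5.4333 [ 2.97421857e+01  7.97445445e+00 -1.52919923e+01 -2.39846497e-03
 -6.67438678e+01 -8.95774752e+01] [0.53733819 0.08613483 0.20740866] [-0.29768247 -0.59298667 -0.11133917] 0.00023818831391598464
```

View pics/s2z.png

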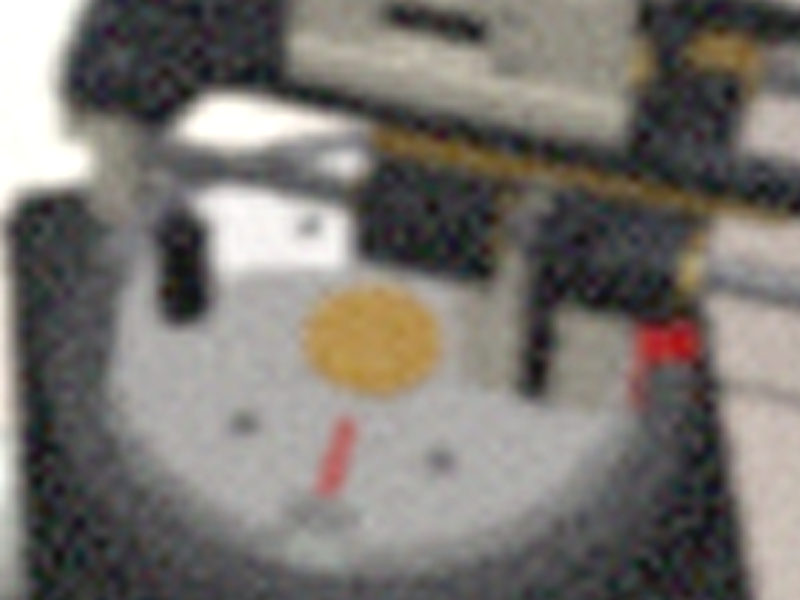

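View pics/s4.png

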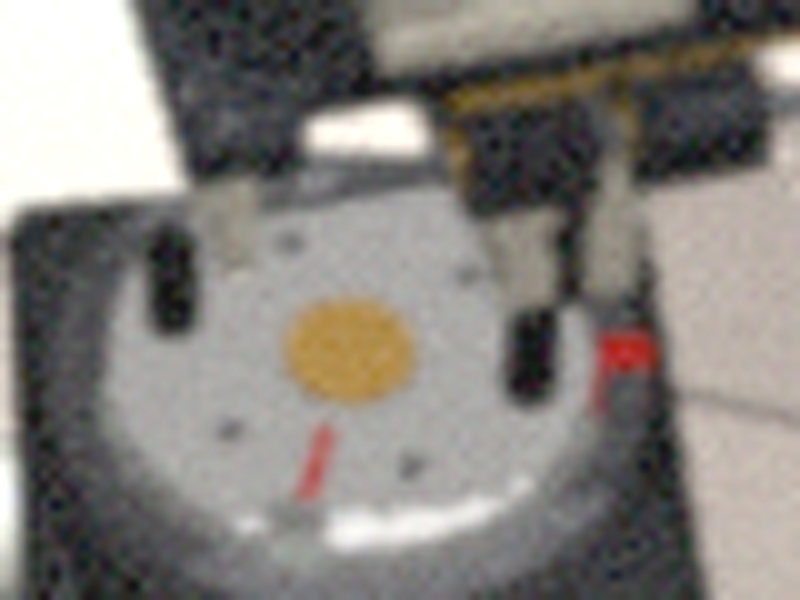

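The carrier did not turn. In both the scene and wrist views the real fingertips end about 25 mm above the reported TCP point, so they passed over the 28 mm lug. I'll go back to the start side and come down lower in checked steps.

Request:
drive_tool --pt "0 0 1 0 0 0" --pt "0.5 0 1.5 0 0 -0.1" --pt "1 0 1.5 0 0 -0.2" --pt "1.8 0 1.5 0 0 -0.3" --pt "2.6 0 1.5 0 0 -0.4" --pt "3.4 0 1.5 0 0 -0.5" --pt "3.7 -0.2 1.0 0 0 -0.53" --pt "3.7 -0.2 0 0 0 -0.53"

```text
time_s: 6.15
tcp_pos: [0.5755, 0.0841, 0.2084]
eef_rot: [-90.0, -0.1, -0.2]
contact_force: [-0.2, 0.4, 0.5]
gripper_width: 0.0003
```

Request:
drive_tool --pt "0 0 -0.5 0 0 0" --pt "0 0 -0.9 0 0 0" --pt "0 0 -1.2 0 0 0" --pt "0 0 -1.5 0 0 0" --pt "0 0 -1.8 0 0 0" --pt "0 0 -1.8 0 0 0" --pt "0 0 -1.8 0 0 0" --pt "0 0 -1.8 0 0 0"

```text
time_s: 6.82
tcp_pos: [0.5744, 0.0842, 0.1898]
eef_rot: [-90.0, -0.0, -0.2]
contact_force: [-0.5, -1.0, -0.8]
gripper_width: 0.0005
```

Run:
```python
from h import *
s=r.get_state();print(s['time_s'],s['tcp_pos'],s['eef_rot'],s['contact_force'])
im=imaging.capture("scene")[:,:,::-1];cv2.imwrite("pics/s5.png",cv2.convertScaleAbs(cv2.resize(im[160:220,270:350],(800,600),interpolation=cv2.INTER_CUBIC),alpha=1.6,beta=20))
```

```text
6.8167 [0.57440689 0.08419944 0.18978885] [-8.99938385e+01 -2.25436363e-02 -1.69104932e-01] [-0.4700315  -0.95925587 -0.80561824]
```

View pics/s5.png

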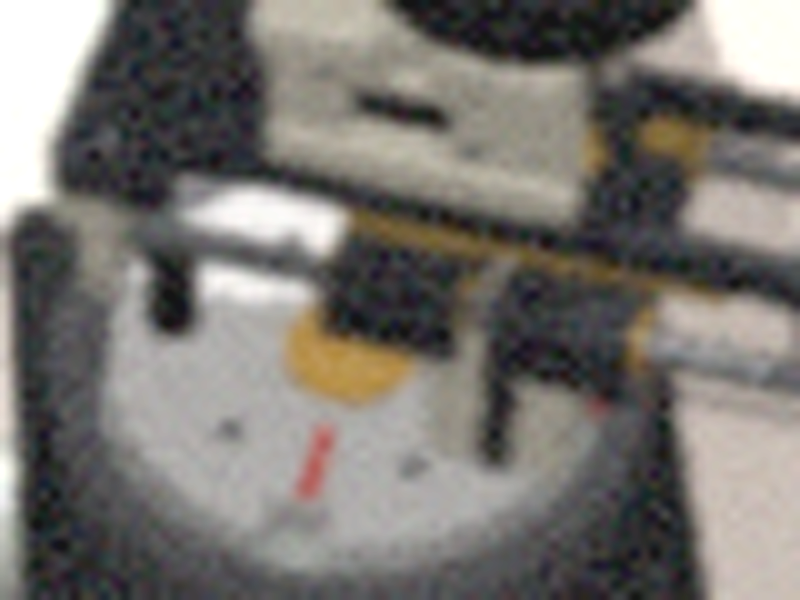

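Request:
drive_tool --pt "0 0 -0.4 0 0 0" --pt "0 0 -0.8 0 0 0" --pt "-0.5 0 -0.8 0 0 0" --pt "-1.0 0 -0.8 0 0 0" --pt "-1.5 0 -0.8 0 0 0" --pt "-1.9 0.1 -0.8 0 0 0.09" --pt "-2.3 0.2 -0.8 0 0 0.175" --pt "-2.7 0.2 -0.8 0 0 0.26"

```text
time_s: 7.53
tcp_pos: [0.5472, 0.0863, 0.1818]
eef_rot: [-90.0, -0.1, 15.0]
contact_force: [2.2, 0.5, -1.7]
gripper_width: 0.0007
```

Run:
```python
from h import *
s=r.get_state();print(s['time_s'],s['tcp_pos'],s['eef_rot'],s['contact_force'],s['moment'])
im=imaging.capture("scene")[:,:,::-1];cv2.imwrite("pics/s6.png",cv2.convertScaleAbs(cv2.resize(im[160:220,270:350],(800,600),interpolation=cv2.INTER_CUBIC),alpha=1.6,beta=20))
```

```text
7.5333 [0.5472334  0.08627701 0.18181424] [-9.00009159e+01 -7.62621590e-02  1.49654722e+01] [ 2.21866943  0.47982919 -1.7202997 ] [ 0.0873127  -0.8490117   0.05731037]
```

View pics/s6.png

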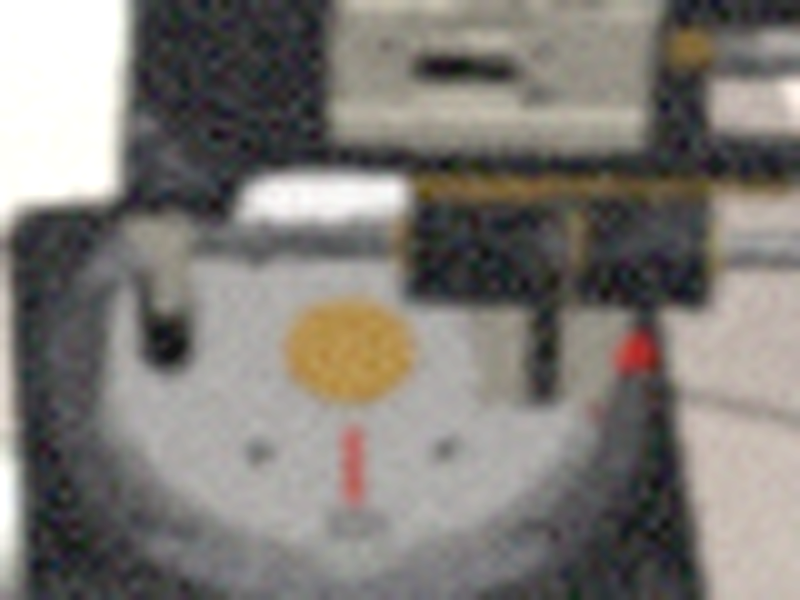

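The red line has moved to (352, 465) in the zoomed view, so the carrier is turning, with about 2.2 N on the lug. I'll continue along the arc.

Request:
drive_tool --pt "-0.4 0 0 0 0 0.087" --pt "-0.8 0 0 0 0 0.175" --pt "-1.2 -0.1 0 0 0 0.26" --pt "-1.6 -0.2 0 0 0 0.35" --pt "-2.0 -0.3 0 0 0 0.435" --pt "-2.4 -0.5 0 0 0 0.525" --pt "-2.75 -0.65 0 0 0 0.61" --pt "-3.1 -0.9 0 0 0 0.7"

```text
time_s: 8.25
tcp_pos: [0.5166, 0.0776, 0.182]
eef_rot: [-90.1, -0.1, 55.0]
contact_force: [2.1, 1.7, -1.5]
gripper_width: 0.0008
```

Request:
drive_tool --pt "-0.3 -0.25 0 0 0 0.087" --pt "-0.6 -0.55 0 0 0 0.175" --pt "-0.9 -0.85 0 0 0 0.26" --pt "-1.15 -1.2 0 0 0 0.35" --pt "-1.35 -1.5 0 0 0 0.435" --pt "-1.55 -1.9 0 0 0 0.525" --pt "-1.7 -2.25 0 0 0 0.61" --pt "-1.8 -2.65 0 0 0 0.7"

```text
time_s: 8.92
tcp_pos: [0.4983, 0.0511, 0.1819]
eef_rot: [-90.1, -0.1, 95.1]
contact_force: [0.3, 2.2, -0.9]
gripper_width: 0.0004
```

```bash
cat > ang.py <<'E'
from h import *
import sys
tag=sys.argv[1]
s=r.get_state();print(s['time_s'],s['tcp_pos'],s['eef_rot'],s['contact_force'],s['moment'])
H=float(sys.argv[2]) if len(sys.argv)>2 else .196
for n in ("scene","top","wrist"):
    c=cam(n);im=imaging.capture(n);cv2.imwrite(f"pics/{tag}_{n}_raw.png",im[:,:,::-1])
    h0=proj(c,[.5445,.0395,.198])[0]; rr={"scene":(40,30),"top":(30,22.5),"wrist":(160,120)}[n]
    x0,y0=int(max(0,h0[0]-rr[0])),int(max(0,h0[1]-rr[1]))
    a=im[y0:y0+int(2*rr[1]),x0:x0+int(2*rr[0]),::-1]
    f=min(800/a.shape[1],600/a.shape[0])
    cv2.imwrite(f"pics/{tag}_{n}.png",cv2.convertScaleAbs(cv2.resize(a,None,fx=f,fy=f,interpolation=cv2.INTER_CUBIC),alpha=1.6,beta=20)); print(n,"crop",x0,y0,round(f,2))
    hsv=cv2.cvtColor(im,cv2.COLOR_RGB2HSV)
    yy,xx=np.mgrid[:420,:560]; near=np.hypot(xx-h0[0],yy-h0[1])<(110 if n=="wrist" else 36)
    red=((hsv[...,0]<9)|(hsv[...,0]>171))&(hsv[...,1]>110)&(hsv[...,2]>50)&near
    yel=(hsv[...,0]>13)&(hsv[...,0]<32)&(hsv[...,1]>100)&near
    for nm,m,z in (("red",red,H),("yel",yel,H+.002)):
        k,l,st,ce=cv2.connectedComponentsWithStats(m.astype(np.uint8))
        for i in range(1,k):
            if st[i,4]>=(6 if nm=="red" else 40):
                q=atz(c,ce[i],z)
                print(n,nm,st[i],"at",q.round(4)[:2],"ang",round(float(np.degrees(np.arctan2(q[1]-.0395,q[0]-.5445))),1),"rad",round(float(np.hypot(q[1]-.0395,q[0]-.5445)),4))
E
python3 ang.py a1
```

```text
8.9167 [0.49829196 0.05113424 0.18185589] [-9.00742583e+01 -6.59118090e-02  9.50595894e+01] [ 0.31997745  2.15777952 -0.87227077] [0.90281542 0.02804612 0.01651564]
scene crop 264 164 10.0
scene red [330 193   6   4  24] at [0.5251 0.1031] ang 107.0 rad 0.0665
scene yel [299 190  12  11 101] at [0.5466 0.0391] ang -11.6 rad 0.0021
top crop 230 189 13.33
wrist crop 41 110 2.5
wrist yel [ 174  203   58   42 2006] at [0.5442 0.0361] ang -94.8 rad 0.0034
wrist yel [268 264   5  55 227] at [0.5042 0.0736] ang 139.8 rad 0.0528
wrist yel [295 265   5  23  86] at [0.4893 0.0617] ang 158.1 rad 0.0595
wrist yel [170 336  64   5 235] at [0.5434 0.1087] ang 90.9 rad 0.0692
```

View pics/a1_scene.png

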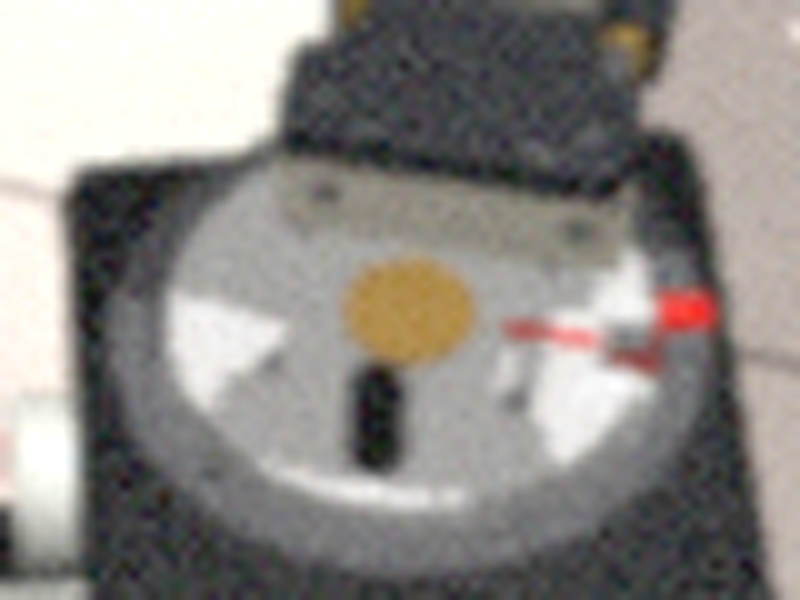

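View pics/a1_wrist.png

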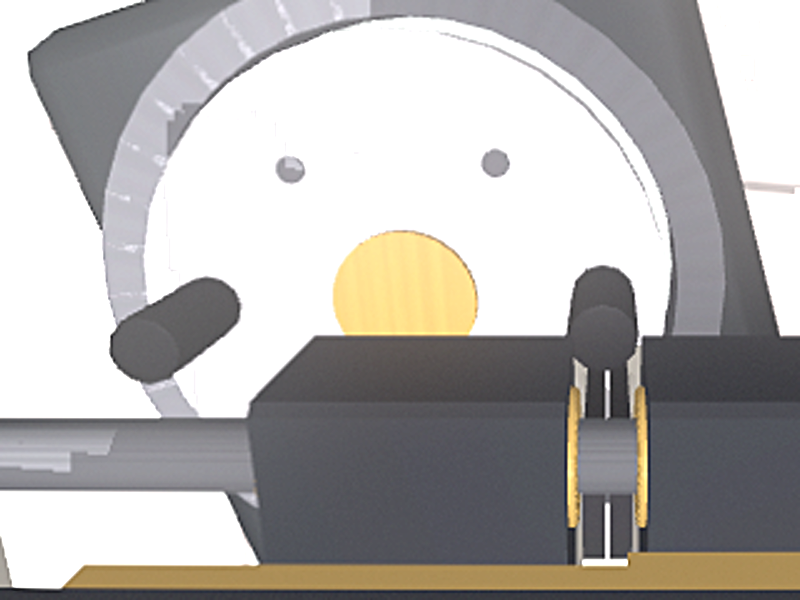

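Run:
```python
from h import *
c=cam("scene")
C=np.array([.5466,.0391])
for q in ((505,325),(550,333),(600,340),(625,340),(688,312)):
    p=np.array(q)/10+[264,164]
    X=atz(c,p,.196 if q[0]<650 else .191)[:2]-(C if q[0]<650 else C-[.005,.001])
    print(q,X.round(4),np.hypot(*X).round(4),np.degrees(np.arctan2(X[1],X[0])).round(1))
```

```text
(505, 325) [-0.0032  0.0243] 0.0245 97.6
(550, 333) [-0.0039  0.0352] 0.0354 96.4
(600, 340) [-0.0053  0.0472] 0.0475 96.4
(625, 340) [-0.007   0.0529] 0.0534 97.5
(688, 312) [-0.0187  0.0656] 0.0682 105.9
```

The line is at about 97° and the pin at about 111.5°, so about 14.5° remains.

Request:
drive_tool --pt "0 -0.2 0 0 0 0.045" --pt "-0.1 -0.4 0 0 0 0.087" --pt "-0.1 -0.6 0 0 0 0.13" --pt "-0.13 -0.8 0 0 0 0.175" --pt "-0.14 -1.0 0 0 0 0.22" --pt "-0.14 -1.2 0 0 0 0.255" --pt "-0.14 -1.2 0 0 0 0.255" --pt "-0.14 -1.2 0 0 0 0.255"

```text
time_s: 9.73
tcp_pos: [0.497, 0.0389, 0.1817]
eef_rot: [-90.0, -0.0, 109.3]
contact_force: [0.7, 1.5, -0.0]
gripper_width: 0.0004
```

```bash
python3 ang.py a2
```

```text
9.7333 [0.49695042 0.03887872 0.18166287] [-9.00177954e+01 -5.52849528e-03  1.09318362e+02] [ 0.67184605  1.5477372  -0.01049716] [0.67194922 0.01429304 0.07009635]
scene crop 264 164 10.0
scene red [329 193   7   4  28] at [0.5254 0.102 ] ang 107.0 rad 0.0653
scene yel [299 190  12  13 105] at [0.5468 0.0394] ang -2.0 rad 0.0023
top crop 230 189 13.33
wrist crop 42 110 2.5
wrist yel [ 175  203   57   42 1997] at [0.545  0.0363] ang -80.5 rad 0.0033
wrist yel [268 265   5  54 226] at [0.4971 0.0626] ang 154.0 rad 0.0527
wrist yel [295 265   5  23  87] at [0.4857 0.0474] ang 172.4 rad 0.0593
wrist yel [171 336  63   5 230] at [0.5261 0.1062] ang 105.5 rad 0.0692
```

View pics/a2_scene.png

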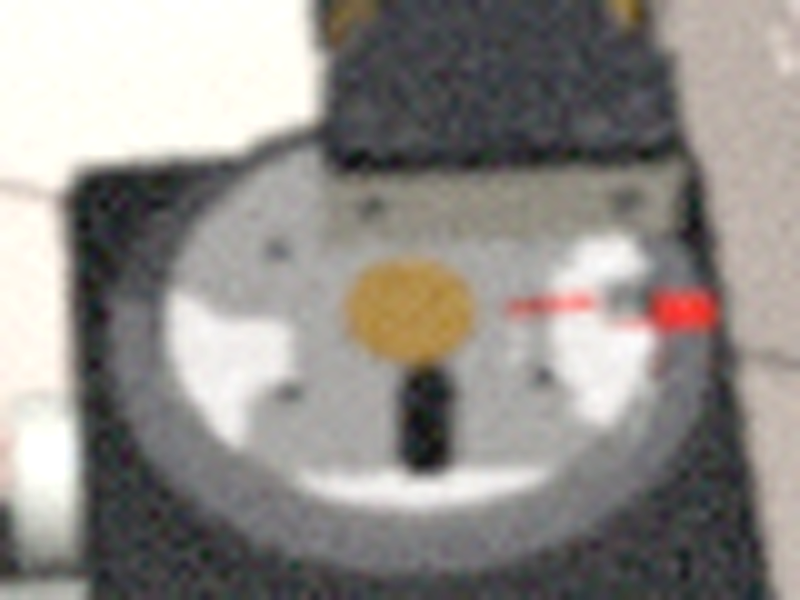

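Request:
drive_tool --pt "-0.4 0.9 0 0 0 0" --pt "-0.4 1.0 3 0 0 0" --pt "-0.4 1.0 7 0 0 0" --pt "0.5 2 10 0 0 0" --pt "1.5 3 13 0 0 0" --pt "2.5 4 16 0 0 0" --pt "3.1 4.8 16 0 0 0" --pt "3.1 4.8 16 0 0 0"

```text
time_s: 10.55
tcp_pos: [0.5291, 0.0883, 0.3427]
eef_rot: [-90.1, -0.0, 109.5]
contact_force: [-0.8, -1.3, -0.2]
gripper_width: 0.0003
```

```bash
python3 ang.py a3
```

```text
10.55 [0.52914934 0.08830722 0.34272279] [-9.01365884e+01 -4.73314389e-03  1.09513915e+02] [-0.84327479 -1.30327617 -0.17686844] [ 0.01203746  0.16391152 -0.00316836]
scene crop 264 164 10.0
scene red [329 193   7   6  29] at [0.5264 0.1016] ang 106.3 rad 0.0647
scene red [316 194   7   1   7] at [0.5328 0.0717] ang 109.9 rad 0.0342
scene yel [299 190  12  11 102] at [0.5468 0.0394] ang -1.4 rad 0.0023
top crop 230 189 13.33
top yel [255 207  11  11  91] at [0.5435 0.0398] ang 160.0 rad 0.001
wrist crop 122 26 2.5
wrist red [282 170   4  21  65] at [0.5322 0.0707] ang 111.5 rad 0.0335
wrist red [281 193   9  23 166] at [0.5225 0.0953] ang 111.6 rad 0.06
wrist yel [268 131  32  32 788] at [0.5441 0.0389] ang -121.7 rad 0.0007
```

View pics/a3_wrist_raw.png

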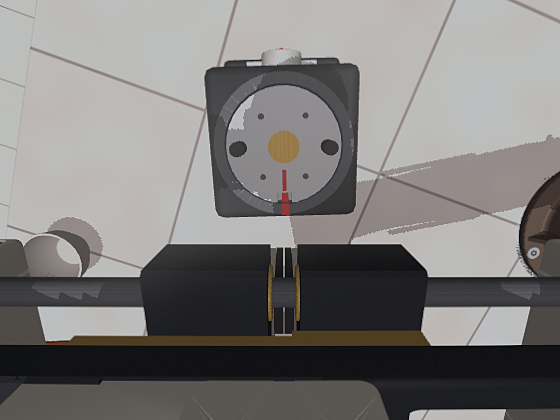

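In the wrist picture the red line, at about (284, 180), and the pin head, at about (285, 205), are in line at 111.5°. That is aligned, so I'll go over the hub and press straight down.

Request:
drive_tool --pt "0.7 -2.5 0 0 0 0" --pt "1.5 -4.9 -1 0 0 0" --pt "1.5 -4.9 -4 0 0 0" --pt "1.5 -4.9 -7 0 0 0" --pt "1.5 -4.9 -10 0 0 0" --pt "1.5 -4.9 -13 0 0 0" --pt "1.5 -4.9 -15 0 0 0" --pt "1.5 -4.9 -15.7 0 0 0"

```text
time_s: 11.37
tcp_pos: [0.5399, 0.0365, 0.1805]
eef_rot: [-89.6, -0.0, 109.5]
contact_force: [-0.8, -0.1, -0.1]
gripper_width: 0.0002
```

Request:
drive_tool --pt "0 0 -0.15 0 0 0" --pt "0 0 -0.3 0 0 0" --pt "0 0 -0.45 0 0 0" --pt "0 0 -0.6 0 0 0" --pt "0 0 -0.75 0 0 0" --pt "0 0 -0.9 0 0 0" --pt "0 0 -0.9 0 0 0" --pt "0 0 -0.9 0 0 0"

```text
time_s: 12.03
tcp_pos: [0.5429, 0.0376, 0.1757]
eef_rot: [-90.0, 0.0, 109.5]
contact_force: [0.1, -0.0, -0.6]
gripper_width: 0.0003
```

```bash
python3 ang.py b1
```

```text
12.0333 [0.54294089 0.03763887 0.17569508] [-9.00124913e+01  1.09650502e-03  1.09538536e+02] [ 0.09550032 -0.00502218 -0.57063578] [-0.03395405  0.14735155  0.00216988]
scene crop 264 164 10.0
scene red [329 193   7   5  29] at [0.5262 0.1017] ang 106.4 rad 0.0648
top crop 230 189 13.33
wrist crop 119 142 2.5
wrist red [283 307   2  25  50] at [0.5302 0.0736] ang 112.8 rad 0.037
wrist red [277 334  14   2  18] at [0.526  0.0835] ang 112.8 rad 0.0477
wrist yel [260 235  42  42 451] at [0.547 0.029] ang -76.4 rad 0.0108
wrist yel [268 265   5  56 241] at [0.5435 0.0591] ang 92.8 rad 0.0197
wrist yel [295 265   5  56 236] at [0.529  0.0538] ang 137.4 rad 0.0211
wrist yel [ 198  331  168   15 1901] at [0.5232 0.084 ] ang 115.5 rad 0.0494
```

View pics/b1_scene.png

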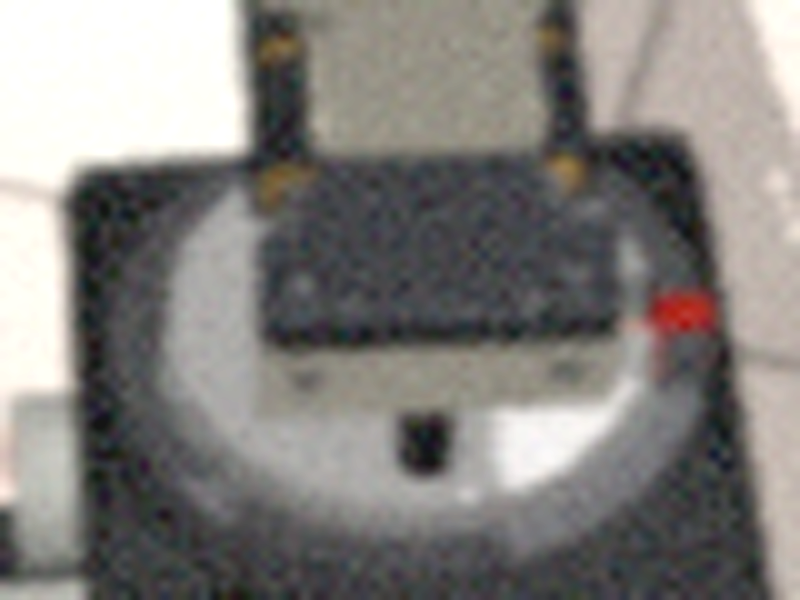

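Request:
drive_tool --pt "0 0 -0.1 0 0 0" --pt "0 0 -0.2 0 0 0" --pt "0 0 -0.3 0 0 0" --pt "0 0 -0.4 0 0 0" --pt "0 0 -0.5 0 0 0" --pt "0 0 -0.6 0 0 0" --pt "0 0 -0.6 0 0 0" --pt "0 0 -0.6 0 0 0"

```text
time_s: 12.85
tcp_pos: [0.5429, 0.0376, 0.1694]
eef_rot: [-90.0, -0.0, 109.5]
contact_force: [-0.6, 0.0, 1.3]
gripper_width: 0.0004
```

Request:
drive_tool --pt "0 0 -0.1 0 0 0" --pt "0 0 -0.2 0 0 0" --pt "0 0 -0.3 0 0 0" --pt "0 0 -0.4 0 0 0" --pt "0 0 -0.4 0 0 0" --pt "0 0 -0.4 0 0 0" --pt "0 0 -0.4 0 0 0" --pt "0 0 -0.4 0 0 0"

```text
time_s: 13.52
tcp_pos: [0.5429, 0.0376, 0.1653]
eef_rot: [-90.0, -0.0, 109.5]
contact_force: [0.5, -0.7, 0.1]
gripper_width: 0.0004
```

```bash
python3 ang.py b2|head -3
```

```text
13.5167 [0.54285517 0.03761648 0.16533258] [-8.99884527e+01 -1.89227073e-03  1.09532637e+02] [ 0.54481446 -0.65121584  0.07606679] [0.00669997 0.14055049 0.02108859]
scene crop 264 164 10.0
scene red [326 193  10   6  36] at [0.5283 0.1   ] ang 105.0 rad 0.0627
```

View pics/b2_scene.png

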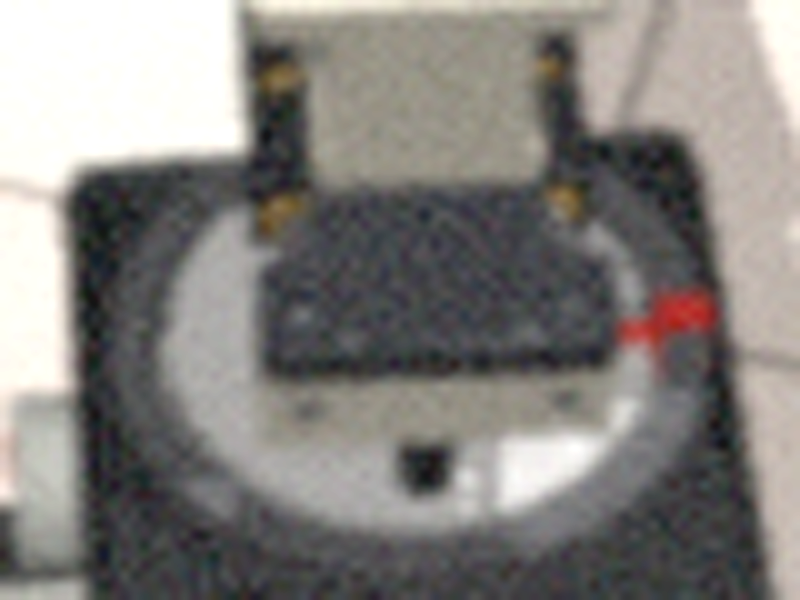

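View pics/b2_wrist_raw.png

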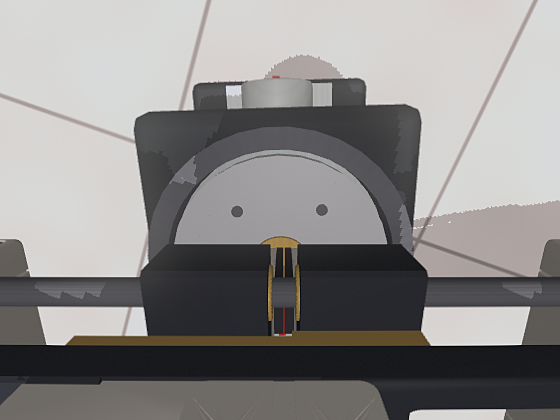

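The carrier appears to have sunk: the lug's foot moved from row 470 to about 490 in the zoomed view, roughly 7 mm. I'll press a little further until the force shows the stop.

Request:
drive_tool --pt "0 0 -0.05 0 0 0" --pt "0 0 -0.1 0 0 0" --pt "0 0 -0.15 0 0 0" --pt "0 0 -0.2 0 0 0" --pt "0 0 -0.2 0 0 0" --pt "0 0 -0.2 0 0 0" --pt "0 0 -0.2 0 0 0" --pt "0 0 -0.2 0 0 0"

```text
time_s: 14.33
tcp_pos: [0.543, 0.0376, 0.1651]
eef_rot: [-90.1, 0.0, 109.6]
contact_force: [-6.7, 0.9, 13.3]
gripper_width: 0.0006
```

Stiff stop: 13 N with no further travel. I'll lift clear and check.

Request:
drive_tool --pt "0 0 0.3 0 0 0" --pt "0 0 1.5 0 0 0" --pt "0 0 4 0 0 0" --pt "0 0 8 0 0 0" --pt "0 0 12 0 0 0" --pt "-1 3 16 0 0 0" --pt "-1.5 5 18 0 0 0" --pt "-1.5 5 18 0 0 0"

```text
time_s: 15.0
tcp_pos: [0.5296, 0.0904, 0.35]
eef_rot: [-90.6, -0.0, 109.6]
contact_force: [0.1, -0.3, 0.7]
gripper_width: 0.0005
```

```bash
python3 ang.py c1 .189
python3 - <<'E'
from h import *
for n in("scene","top"):
  C=cam(n)
  for l in("hopper","dosing_cup","brush"):
    print(n,l,[np.round(d['position']) for d in imaging.landmark_of(n,l)][:1])
E
```

```text
15.0 [0.52957738 0.09040974 0.3499508 ] [-9.05609394e+01 -1.99508180e-02  1.09615509e+02] [ 0.12450691 -0.26074675  0.67038683] [-0.05709366 -0.03067993  0.0835595 ]
scene crop 264 164 10.0
scene red [325 193  11   6  38] at [0.5234 0.0981] ang 109.8 rad 0.0623
scene red [315 196   7   1   7] at [0.5339 0.0698] ang 109.2 rad 0.0321
scene yel [299 192  12  11 102] at [0.5468 0.0396] ang 1.2 rad 0.0023
top crop 230 189 13.33
top yel [256 208  10  10  86] at [0.5436 0.039 ] ang -152.1 rad 0.0011
wrist crop 124 25 2.5
wrist red [284 167   4  20  65] at [0.5324 0.07  ] ang 111.7 rad 0.0328
wrist red [283 190   9  23 165] at [0.5221 0.0965] ang 111.5 rad 0.0613
wrist yel [271 129  30  31 738] at [0.544  0.0388] ang -124.5 rad 0.0008
scene hopper [array([445., 246.])]
scene dosing_cup [array([162., 192.])]
scene brush [array([397., 241.])]
top hopper []
top dosing_cup [array([391., 225.])]
top brush [array([189., 238.])]
```

View pics/c1_scene.png

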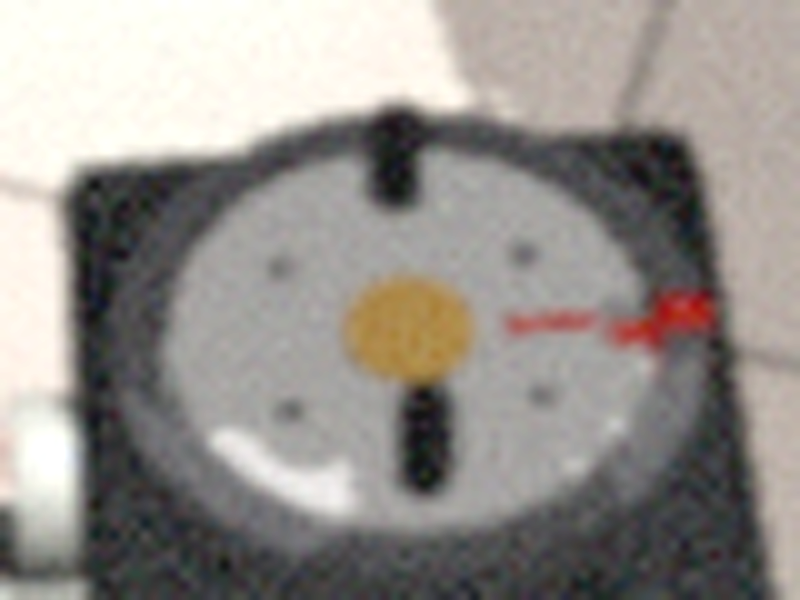

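View pics/c1_wrist_raw.png

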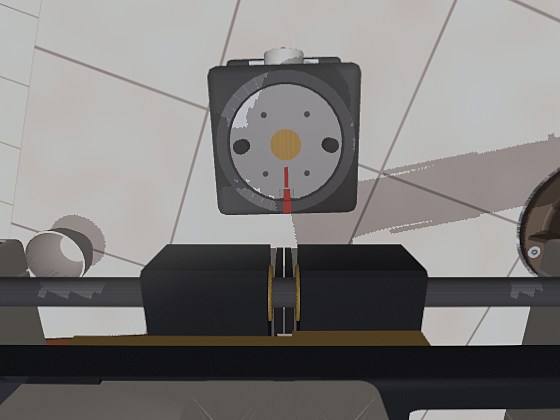

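Run:
```python
from plant import r
s=r.get_state();print(s['time_s'],s['contact_force'],s['qd'].round(2)); print(r.close_job())
```

```text
15.45 [ 0.61903826  0.66771064 -0.40482229] [ 0.21 -0.12  0.31  0.09 -0.03  0.01]
the job is handed in; nothing more can be done
None
```

The carrier is turned with its notch over the pin and pressed fully down. I handed the job in at 15.5 s with the arm clear of everything; no verdict is reported.

- **Turning:** I pushed lug_a counter-clockwise about 110° with the shut fingers, at roughly 2 N. The wrist camera then put the notch line and the red pin both at about 111.5°.
- **Pressing:** I pressed on the hub until it stopped: 2 mm more commanded gave almost no travel, and the force rose to 13 N. I then lifted straight off. The hub's shift in the scene picture fits about 7 mm of sinking, to within a millimetre or so, and the line and pin were still aligned to within 0.2° in the wrist view.
- **Other things:** the hopper, cup and brush were found within 2 pixels of where they started in the scene view. In the last top view the network did not find the hopper.

**What failed or disagreed:**
- **First push missed:** the first pass went over the lug without touching it, because the real fingertips end about 25 mm above the reported TCP. I repeated the push lower.
- **Low force while sinking:** the readings during sinking were at most about 1.3 N, below the 3 to 6 N expected. They were read only at the end of each move, so I relied on the stop and the pictures.

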